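Polish a brass sheet on a sprung sloping stand

TASK

Take the polishing block by its upright grip, lay its felt sole flat, lengthwise and wholly on the brass sheet of the sloping stand next to the stop strip, and sweep it along to the sheet's open end in one stroke, pressing steadily all the way so that the sprung platen stays sunk about half of its travel (never letting it bottom out). Then lift the block off and set it down gently, upright on its felt sole, in the wooden tray. Leave the hammer, the jar and the doming block where they are.

Things in the scene. Friction and masses are not known exactly. Their poses are not given: they have to be found in the camera images.
- block_mid (a point): Loose polishing block, 0.3 kg: pale wood base 90 x 44 mm, 14 mm thick with a grey felt sole; on it an upright grip 70 mm long, 22 mm thick, reaching from 14 to 80 mm above the sole. Point: its centre, 40 mm above the sole. x along the 90 mm length, y across the grip's thickness, z up from the sole. Half-turn symmetric. Starts upright on the bench at one side of the stand.
- sheet_mid (a point): Point on the face of the brass sheet (78 mm wide) on the platen (240 x 90 mm), at the platen's middle, 100 mm above the bench when up; sinks with it. Sloped 30 deg, facing up and to the robot. x up the slope, y lengthwise to the stop strip, z out of the face. Sheet from y = -120 mm (open end) to +112 mm, where the strip starts: 8 mm wide, across the whole platen, 10 mm proud of the sheet.
- platen (a joint): How far the dark steel platen with the sheet has sunk (along the sheet's -z), in m: 0 is up, 0.018 fully bottomed. On springs: begins to sink at about 2 N, then 0.8 N per mm; half travel (9 mm) takes about 9 N, counting the block's weight. Springs back up when released.
- stand: Fixed dark wooden stand that carries platen and sheet, base 150 x 260 mm; origin at bench level under the sheet's middle, x away from the slope's low edge, y along the sheet to the stop strip, z up. Turned up to 20 degrees from facing the robot.
- tray: Fixed shallow wooden tray, 180 x 140 mm outside, 168 x 128 mm inside, walls 6 mm thick and 18 mm high, floor 6 mm thick; origin under its centre at bench level, x along the 180 mm side. On the other side of the stand from the polishing block's start.
- hammer: Bystander: a wooden-handled hammer lying beyond the stand. To be left alone.
- jar: Bystander: an amber glass jar with steel cap, 64 mm across, 85 mm tall. To be left alone.
- doming_block: Bystander: a steel doming block, about 62 mm cube, 55 mm tall. To be left alone.
Not all that is in view belongs to the job. What is shaped like the tray but black or red is not meant.

How it is judged:
On the way, in this order (a step that is already met when the one before it is completed fails the run):
1. the block lies flat and lengthwise on the brass sheet and presses it down 4 to 14 mm, close to the stop strip (block centre 40 to 72 mm from the sheet's middle) (y of block_mid in the frame of sheet_mid between 0.04 and 0.072 m and value of joint platen between 0.004 and 0.014 m and contact force between block and stand above 2 N and angle between the z axis of block_mid and the z axis of sheet_mid, either way round below 0.14 rad and angle between the x axis of block_mid and the y axis of sheet_mid, either way round below 0.2 rad and x of block_mid in the frame of sheet_mid between -0.018 and 0.018 m), for 0.04 s.
2. the block lies flat and lengthwise on the brass sheet and presses it down 4 to 14 mm, a quarter of the way along (y of block_mid in the frame of sheet_mid between 0.016 and 0.034 m and value of joint platen between 0.004 and 0.014 m and contact force between block and stand above 2 N and angle between the z axis of block_mid and the z axis of sheet_mid, either way round below 0.14 rad and angle between the x axis of block_mid and the y axis of sheet_mid, either way round below 0.2 rad and x of block_mid in the frame of sheet_mid between -0.018 and 0.018 m), for 0.04 s.
3. the block lies flat and lengthwise on the brass sheet and presses it down 4 to 14 mm, at the middle (y of block_mid in the frame of sheet_mid between -0.01 and 0.01 m and value of joint platen between 0.004 and 0.014 m and contact force between block and stand above 2 N and angle between the z axis of block_mid and the z axis of sheet_mid, either way round below 0.14 rad and angle between the x axis of block_mid and the y axis of sheet_mid, either way round below 0.2 rad and x of block_mid in the frame of sheet_mid between -0.018 and 0.018 m), for 0.04 s.
4. the block lies flat and lengthwise on the brass sheet and presses it down 4 to 14 mm, three quarters of the way along (y of block_mid in the frame of sheet_mid between -0.036 and -0.016 m and value of joint platen between 0.004 and 0.014 m and contact force between block and stand above 2 N and angle between the z axis of block_mid and the z axis of sheet_mid, either way round below 0.14 rad and angle between the x axis of block_mid and the y axis of sheet_mid, either way round below 0.2 rad and x of block_mid in the frame of sheet_mid between -0.018 and 0.018 m), for 0.04 s.
5. the block lies flat and lengthwise on the brass sheet and presses it down 4 to 14 mm, at the open end (block centre 56 to 98 mm past the middle) (y of block_mid in the frame of sheet_mid between -0.098 and -0.056 m and value of joint platen between 0.004 and 0.014 m and contact force between block and stand above 2 N and angle between the z axis of block_mid and the z axis of sheet_mid, either way round below 0.14 rad and angle between the x axis of block_mid and the y axis of sheet_mid, either way round below 0.2 rad and x of block_mid in the frame of sheet_mid between -0.018 and 0.018 m), for 0.04 s.
At the end, for the whole second after the job is handed in: The polishing block stands upright (within 0.1 rad) and at rest on the tray's floor, its centre within 60 mm (along) and 50 mm (across) of the tray's centre, less than 52 mm above the bench; the platen has sprung back up (within 3 mm) (x of block_mid in the frame of tray between -0.06 and 0.06 m and y of block_mid in the frame of tray between -0.05 and 0.05 m and height (world z) of block_mid below 0.052 m and angle between block_mid's own z axis and vertical below 0.1 rad and linear speed of block below 0.02 m/s and value of joint platen below 0.003 m); the robot touches nothing.
It fails at once if the platen is pushed beyond 17 mm (bottomed out) (value of joint platen above 0.017 m).
It fails at once if the block is dropped or slammed into the tray (faster than 0.45 m/s close above its floor) (horizontal distance between block_mid and tray below 0.07 m and height (world z) of block_mid below 0.065 m and linear speed of block above 0.45 m/s).
It fails at once if the hammer is moved more than 20 mm (distance of hammer from where it was at the start of the episode above 0.02 m).
It fails at once if the jar is moved more than 20 mm (distance of jar from where it was at the start of the episode above 0.02 m).
It fails at once if the doming block is moved more than 20 mm (distance of doming_block from where it was at the start of the episode above 0.02 m).
It also fails if it takes over 51 s, if anything falls off the work surface, if the arm or the gripper's body presses on something with over 40 N, if the wrist force passes 120 N, or if a joint passes its speed limit or range.

ROBOT

A 7-joint arm with a two-finger parallel gripper is mounted at the origin on the work surface. World frame = base frame: x ahead of the robot, y to its left, z up, the work surface at z = 0. Lengths are in m, angles in rad, forces in N, time in s.
With the tool pointing down it reaches from about 0.4 to 0.85 m from the base axis. Payload 4.5 kg.
Tool frame: the origin (TCP) lies midway between the tips of the shut fingers; the grasp point (between the pads) lies 19 mm behind it; x points along the fingers, y is the direction in which the jaws open and shut, and the axes are right-handed (so a half turn about x gives the same grasp; the last joint's range is limited). The gripper opens to 88 mm and grips with 3 to 60 N. Pads are 18 mm wide; open, the fingers measure 123 mm over their backs; the gripper's body (75 mm by 187 mm) begins 45 mm behind the grasp point.
Start: joints at [-1.193, 0.689, -0.195, 1.565, 0.157, 0.902, -0.215], TCP at [0.211, 0.588, 0.239] pointing down, gripper open.
Joint ranges: [-3.01, 3.01], [-0.46, 2.08], [-1.47, 1.51], [0.13, 2.56], [-1, 4.14], [0.04, 2.09], [-2.66, 2.66]. Speed limits (rad/s): [2.57, 2.57, 3.14, 3.14, 3.14, 3.14, 3.14].

INTERFACE

Orientations are given as a unit quaternion [x, y, z, w].
In Python, from plant import r gives the robot as it stands.
- The arm moves only by the tool arm_command, never from a script. Its argument "plan" is a list of rows, each a list of 5 numbers: the finger opening in m, from 0 to 0.0881, then the shift along the tool's x, y, z in m, then the turn about the tool's x in rad. In form: [[grip, dx, dy, dz, roll], ...]. A call has 1 to 12 rows; each row shifts and turns the commanded pose from where the row before left it, along the tool's axes as they then stand; what a row does not reach is not made up. A row lasts 1/8 s, in which the tool goes at most 62.5 mm and 10.7 degrees, less where a joint would pass 70% of its speed; a pose out of reach is approached as far as the arm can. A call is refused whole if a number of a shift passes 0.0625 or a number of a turn 0.188, either way. A call with a gripper value outside its range is refused whole. The fingers move at their own pace and stop on an object; "force" is the grip in N (left out, the last holds). Time passes only in rows, so rows that do not move let the fingers close. It gives the time, the measured TCP pose, the force and the opening at its end, in the units of the state.
- r.get_state(): the state, without advancing time (a new reading comes with each control period).
- r.snapshot(name): name is "side" or "top"; returns (picture, depth): 400x640x3 uint8, red, green, blue; 400x640 float32, m along the optical axis (not along the pixel's ray), 0 where there is no reading.
- r.calibration(name): a dict with "fx", "fy", "cx", "cy" (pixels), "k1" (the pictures are not rectified: a ray, as slopes to the right and down, at radius r is drawn at 1 + k1 r^2 times it, then the intrinsics apply), "eye" and "orientation" of the camera in the world. Camera axes: x right, y down, z forward; pixel columns grow to the right and rows downward; lengths in m; the calibration is good to about 2 mm. A picture is of the moment at which its call begins. calibration takes no time and is no camera call.
- r.finish_job(): hands the job in, once; it reports no verdict.
The state is a dict: "clock": time; "q": joint angles; "qd": joint speeds; "joint_torque": joint torques, N m; "tool_pos": TCP position; "eef_rot": TCP orientation; "contact_force": force on the tool from outside, world axes, zero at the start; "moment": the same for the moment, N m; "opening": opening from 0.0 (shut) to 1.0 (fully open).
Only numpy, scipy, OpenCV 4.12 (cv2) and the standard library are available. Lean on these libraries where they do the work, as an engineer would, in place of code of your own. Each camera call takes 0.05 s, during which the arm holds its last target.

## Working session

There is one attempt and no reset: what is moved stays moved. The work goes in short steps, Python scripts to look and compute and a tool call to move; the robot and the scene stay as the last step left them, time stands still between calls to the robot, and variables do not carry over. Pictures are saved under pics/ and viewed, and the job is handed in when it is done.

Besides the shell and the picture viewer there is one more tool, called as name(argument=value, ...) on one line, values as JSON. arm_command: Moves the arm, as the interface text tells. Its arguments: {"type":"object","properties":{"plan":{"type":"array","items":{"type":"array","items":{"type":"number"}}},"force":{"type":"number"}},"required":["plan"]}

```bash
ls; mkdir -p pics; python3 - <<'E'
from plant import r
import cv2,numpy as np
print(r.get_state())
for n in("side","top"):
    p,d=r.snapshot(n); cv2.imwrite(f"pics/{n}0.png",p[:,:,::-1]); np.savez(f"{n}0.npz",p=p,d=d); print(r.calibration(n))
E
```

```text
pics
{'clock': 0.0, 'q': array([-1.19317579,  0.68997802, -0.19452528,  1.56636599,  0.15727214,
        0.90249545, -0.21508967]), 'qd': array([-0.00100071,  0.00028915,  0.00097136, -0.00047757,  0.00014232,
        0.00049139,  0.00023926]), 'joint_torque': array([ 9.30068527e-04, -5.27570450e+01, -1.26661364e+00, -1.53426594e+01,
       -5.26714220e-02,  6.46336761e-03,  1.61907756e-04]), 'tool_pos': array([0.21049622, 0.58779983, 0.23790818]), 'eef_rot': array([ 0.12027759,  0.69676367, -0.1215825 ,  0.69661423]), 'contact_force': array([ 0.67240539, -0.0475349 ,  0.92054008]), 'moment': array([-0.02983417, -0.01392867,  0.04473663]), 'opening': 1.0057827219187159}
{'fx': 483.2208089973495, 'fy': 483.2208089973495, 'cx': 326.93993319052254, 'cy': 201.96996162311126, 'k1': 0.006174212708052842, 'eye': array([ 0.24781487, -0.754219  ,  0.9222656 ]), 'orientation': array([ 0.91488847, -0.14493304,  0.06199436, -0.37165871])}
{'fx': 437.4249441750311, 'fy': 437.4249441750311, 'cx': 319.4852138675562, 'cy': 199.4789871083495, 'k1': -0.10463902346817101, 'eye': array([0.33415747, 0.01433418, 1.27245377]), 'orientation': array([ 0.7105975 , -0.69920108,  0.05693443, -0.05410643])}
```

View pics/side0.png

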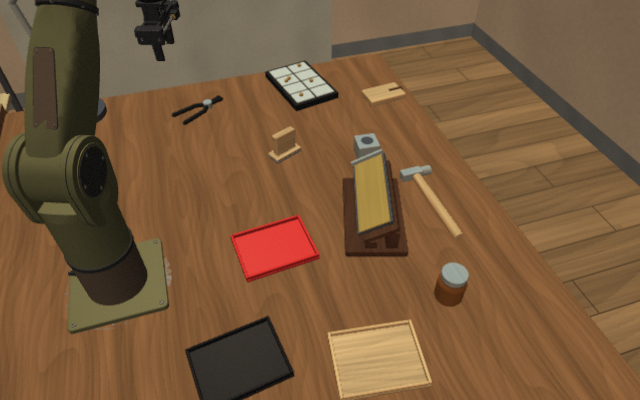

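View pics/top0.png

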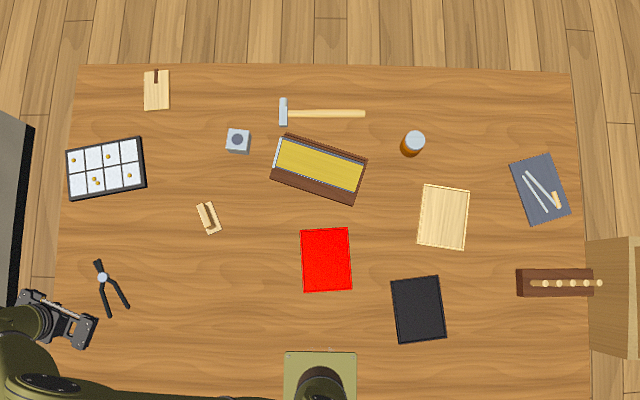

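Candidates for the block: top (208,218) / side (284,143) is a pale base with an upright grip. The flat board at top (156,90) is a distractor. Candidates for the tray: pale wooden at top (443,217), red (326,260), black (418,308); I take the pale one. Next, close crops.

```bash
cat > h.py <<'E'
import numpy as np,cv2
from plant import r
from scipy.spatial.transform import Rotation as R
def load(n,t):
    z=np.load(f"{n}{t}.npz"); return z['p'],z['d']
def snap(n,t):
    p,d=r.snapshot(n); cv2.imwrite(f"pics/{n}{t}.png",p[:,:,::-1]); np.savez(f"{n}{t}.npz",p=p,d=d); return p,d
def rays(n,uv):
    c=r.calibration(n); uv=np.asarray(uv,float).reshape(-1,2)
    xd=(uv-[c['cx'],c['cy']])/[c['fx'],c['fy']]; x=xd.copy()
    for _ in range(10): x=xd/(1+c['k1']*(x**2).sum(1,keepdims=True))
    return c['eye'],R.from_quat(c['orientation']),np.c_[x,np.ones(len(x))]
def deproj(n,uv,depth):
    e,q,x=rays(n,uv); return e+q.apply(x*np.asarray(depth).reshape(-1,1))
def onz(n,uv,z):
    e,q,x=rays(n,uv); w=q.apply(x); return e+w*((z-e[2])/w[:,2])[:,None]
def proj(n,P):
    c=r.calibration(n); X=R.from_quat(c['orientation']).inv().apply(np.atleast_2d(P)-c['eye'])
    s=X[:,:2]/X[:,2:]; s=s*(1+c['k1']*(s**2).sum(1,keepdims=True)); return s*[c['fx'],c['fy']]+[c['cx'],c['cy']]
def cloud(n,d):
    v,u=np.mgrid[0:400,0:640]; P=deproj(n,np.c_[u.ravel(),v.ravel()],d.ravel()).reshape(400,640,3); P[d==0]=np.nan; return P
def crop(n,t,u,v,w,h,k):
    p=cv2.imread(f"pics/{n}{t}.png")[v:v+h,u:u+w]; return cv2.resize(p,None,fx=k,fy=k,interpolation=cv2.INTER_CUBIC)
E
python3 - <<'E'
from h import *
a=crop('top',0,180,190,60,50,6);b=crop('side',0,255,115,60,50,6)
c=crop('top',0,262,125,112,84,6.4)
cv2.imwrite('pics/c1.png',np.hstack([a,b])); cv2.imwrite('pics/c2.png',c)
P=cloud('top',load('top',0)[1])
for u,v in[(208,218),(205,210),(212,228),(320,165),(280,150),(443,217),(300,155),(345,180),(100,300)]: print(u,v,P[v,u].round(4))
E
```

```text
208 218 [0.4667 0.3183 0.0771]
205 210 [0.4887 0.3276 0.0784]
212 228 [0.4436 0.3179 0.0272]
320 165 [0.6164 0.0112 0.0984]
280 150 [0.6552 0.122  0.1061]
443 217 [ 0.489  -0.3539  0.0042]
300 155 [0.6424 0.0667 0.1042]
345 180 [ 0.5769 -0.0584  0.0915]
100 300 [ 0.2269  0.6497 -0.0008]
```

View pics/c1.png

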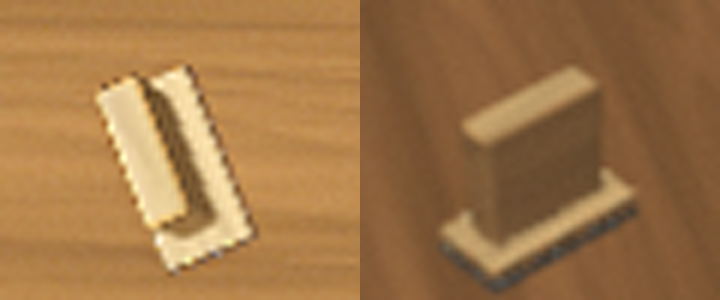

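View pics/c2.png

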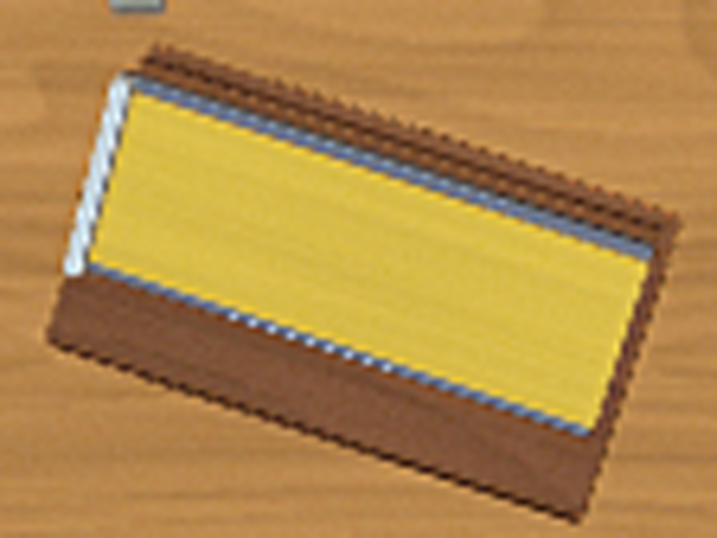

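The crops confirm the block: a thin upright grip on a longer base with a dark sole. The stand's strip is at its left end (crop 2, x about 100) and the open end is at the right (about 620,345). Next I fit poses.

```bash
python3 - <<'E'
from h import *
P=cloud('top',load('top',0)[1]); p=load('top',0)[0].astype(int)
# block
g=onz('top',np.array([(98,98),(135,78),(187,215),(152,228)])/6+[180-.5+.08,190-.42],.08)
print('grip top',g.round(4),'mid',g.mean(0)); 
d=(g[0]+g[1])/2-(g[3]+g[2])/2; print('len',np.linalg.norm(d),'dir',np.degrees(np.arctan2(d[1],d[0])), 'w',np.linalg.norm(g[0]-g[1]))
Q=P[195:245,185:230].reshape(-1,3); T=Q[(Q[:,2]>.07)]; print(len(T),T.mean(0)); print(cv2.minAreaRect((T[:,:2]*1000).astype(np.float32)))
T=Q[(Q[:,2]>.006)];print(cv2.minAreaRect((T[:,:2]*1000).astype(np.float32)))
# side view of grip
# sheet
m=(p[...,0]-p[...,2]>110)&(p[...,1]>140); m[:, :262]=0;m[:,375:]=0;m[:125]=0;m[210:]=0
S=P[m]; c0=np.median(S,0); U,s,V=np.linalg.svd(S-S.mean(0),full_matrices=False); n=V[2]*np.sign(V[2][2]); print('sheet n',n,np.degrees(np.arccos(n[2])),s, len(S))
print('yaw of downhill',np.degrees(np.arctan2(n[1],n[0])))
c=onz('top',np.array([(132,92),(652,262),(592,430),(92,265)])/6.4+[262-.42,125-.42],.1)
# intersect rays with plane
e,q,x=rays('top',np.array([(132,92),(652,262),(592,430),(92,265)])/6.4+[262-.42,125-.42]); w=q.apply(x)
X=e+w*(((S.mean(0)-e)@n)/(w@n))[:,None]; print(X.round(4)); 
for i in range(4): print(np.linalg.norm(X[i]-X[(i+1)%4]))
yd=X[0]+X[3]-X[1]-X[2]; yd/=np.linalg.norm(yd); print('ydir',yd,np.degrees(np.arctan2(yd[1],yd[0])),'centre sheet',X.mean(0),'mid',X.mean(0)+.004*yd)
# tray
Q=P[175:260,405:480].reshape(-1,3); T=Q[Q[:,2]>.010]; print(cv2.minAreaRect((T[:,:2]*1000).astype(np.float32)), len(T))
E
```

```text
grip top [[0.4995 0.3534 0.08  ]
 [0.5091 0.3366 0.08  ]
 [0.446  0.3089 0.08  ]
 [0.4398 0.3248 0.08  ]] mid [0.47358749 0.33091615 0.08      ]
len 0.06752065797391231 dir 24.64728064749559 w 0.01937782000138343
213 [0.47477612 0.33064206 0.07819968]
((474.74981689453125, 331.3223876953125), (71.21000671386719, 23.128890991210938), 24.53167152404785)
((469.9969787597656, 324.3382568359375), (79.80516815185547, 139.00445556640625), 65.27323913574219)Traceback (most recent call last):
  File "<stdin>", line 12, in <module>
    u, s, vh = gufunc(a, signature=signature)
               ~~~~~~^^^^^^^^^^^^^^^^^^^^^^^^
    raise LinAlgError("SVD did not converge")
numpy.linalg.LinAlgError: SVD did not converge
```

```bash
python3 - <<'E'
from h import *
P=cloud('top',load('top',0)[1]); p=load('top',0)[0].astype(int)
m=(p[...,0]-p[...,2]>110)&(p[...,1]>140); m[:, :262]=0;m[:,375:]=0;m[:125]=0;m[210:]=0
m=cv2.erode(m.astype(np.uint8),np.ones((5,5)))>0
S=P[m]; S=S[np.isfinite(S[:,0])]; 
for _ in range(3):
    c0=S.mean(0); V=np.linalg.svd(S-c0,full_matrices=False)[2]; n=V[2]*np.sign(V[2][2]); e=(S-c0)@n; S=S[abs(e)<.006]
print('sheet n',n,np.degrees(np.arccos(n[2])), len(S),e.std())
print('downhill yaw',np.degrees(np.arctan2(n[1],n[0])))
e,q,x=rays('top',np.array([(132,92),(652,262),(592,430),(92,265)])/6.4+[262-.42,125-.42]); w=q.apply(x)
X=e+w*(((S.mean(0)-e)@n)/(w@n))[:,None]; print(X.round(4)); 
for i in range(4): print(np.linalg.norm(X[i]-X[(i+1)%4]))
yd=X[0]+X[3]-X[1]-X[2]; yd/=np.linalg.norm(yd); print('ydir',yd,np.degrees(np.arctan2(yd[1],yd[0])),'mid',X.mean(0)+.004*yd)
Q=P[175:260,405:480].reshape(-1,3); T=Q[Q[:,2]>.010]; print(cv2.minAreaRect((T[:,:2]*1000).astype(np.float32)), len(T))
a=crop('top',0,410,175,66,80,7); cv2.imwrite('pics/c3.png',a)
s=r.get_state(); print(R.from_quat(s['eef_rot']).as_matrix().round(3))
E
```

```text
sheet n [-0.47782283  0.15453286  0.86475716] 30.145012875408675 1727 0.002148932466792399
downhill yaw 162.07825429750847
[[ 0.6831  0.1158  0.1187]
 [ 0.6121 -0.1065  0.1192]
 [ 0.5466 -0.0845  0.0791]
 [ 0.6164  0.1344  0.0785]]
0.2333438597397544
0.07988299018909653
0.2298313546581506
0.08005961271970317
ydir [ 0.30392512  0.95269311 -0.00231282] 72.30644268580099 mid [0.61575028 0.01862539 0.09885176]
((489.09332275390625, -351.57806396484375), (143.10475158691406, 181.4164581298828), 82.2082748413086) 555
[[-0.     0.337  0.942]
 [-0.002  0.942 -0.337]
 [-1.    -0.002  0.   ]]
```

View pics/c3.png

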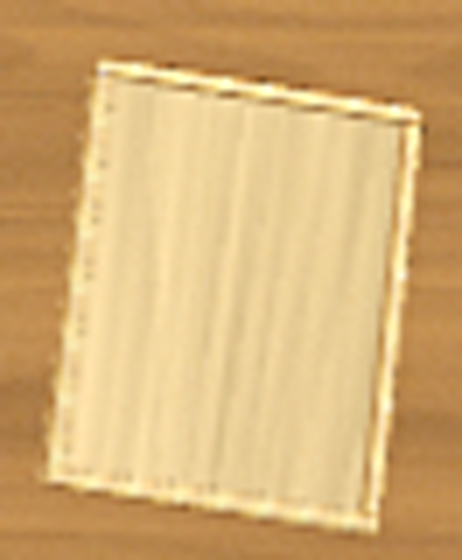

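arm_command(plan=[[0.088,0.011,-0.019,0.0418,0],[0.088,0.011,-0.019,0.0418,0],[0.088,0.011,-0.019,0.0418,0],[0.088,0.011,-0.019,0.0418,0],[0.088,0.011,-0.019,0.0418,0],[0.088,0.011,-0.019,0.0418,0],[0.088,0.011,-0.019,0.0418,0],[0.088,0.011,-0.019,0.0418,0],[0.088,0,0,0,0.16],[0.088,0,0,0,0.16],[0.088,0,0,0,0.16],[0.088,0,0,0,0.16]], force=15)

```text
clock: 1.6
tool_pos: [0.474, 0.3324, 0.1503]
eef_rot: [0.335, 0.623, -0.336, 0.622]
contact_force: [-0.4, -0.0, -0.9]
opening: 0.998
```

arm_command(plan=[[0.088,0,0,0,0.158],[0.088,0,0,0,0],[0.088,0,0,0,0]])

```text
clock: 1.98
tool_pos: [0.4741, 0.3326, 0.1505]
eef_rot: [0.381, 0.596, -0.381, 0.595]
contact_force: [1.1, -0.4, 0.3]
opening: 1.001
```

```bash
cat >> h.py <<'E'
def go(target,yaw=None,label=''):
    s=r.get_state(); M=R.from_quat(s['eef_rot']).as_matrix(); d=M.T@(np.array(target)-s['tool_pos'])
    y=np.degrees(np.arctan2(M[1,1],M[0,1]))
    print(label,'pos',s['tool_pos'].round(4),'yaw',y.round(2),'shift',d.round(4),'roll',None if yaw is None else np.radians(y-yaw).round(4),'F',s['contact_force'].round(2),'open',(s['opening']*88.1).round(1),'t',s['clock'])
E
python3 -c "
from h import *
go([.474,.3315,.026],24.6)
for n in('side','top'): snap(n,1)
a=crop('top',1,150,170,120,100,4);b=crop('side',1,230,60,130,110,4)
cv2.imwrite('pics/c4.png',np.hstack([a[:400],b[:400,:400]]))
"
```

```text
Traceback (most recent call last):
  File "h.py", line 27, in go
    print(label,'pos',s['tool_pos'].round(4),'yaw',y.round(2),'shift',d.round(4),'roll',None if yaw is None else np.radians(y-yaw).round(4),'F',s['contact_force'].round(2),'open',(s['opening']*88.1).round(1),'t',s['clock'])
                                                                                                                                                                                   ^^^^^^^^^^^^^^^^^^^^^^^^^
AttributeError: 'float' object has no attribute 'round'
```

```bash
sed -i "s/(s\['opening'\]\*88.1).round(1)/round(s['opening']*88.1,1)/" h.py
python3 -c "
from h import *
go([.474,.3315,.026],24.6)
for n in('side','top'): snap(n,1)
a=crop('top',1,150,170,100,100,4);b=crop('side',1,230,60,100,100,4)
cv2.imwrite('pics/c4.png',np.hstack([a,b]))
"
```

```text
pos [0.4741 0.3326 0.1505] yaw 24.74 shift [ 0.1245 -0.0005  0.001 ] roll 0.0024 F [ 1.12 -0.39  0.33] open 88.2 t 1.975
```

View pics/c4.png

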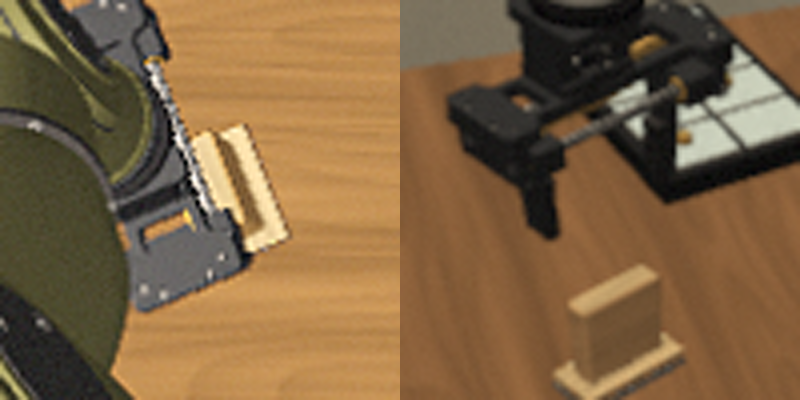

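Fingers straddle the grip lengthwise. Because the tool always points down, this grasp lets the block pivot to the slope. Descending now.

arm_command(plan=[[0.088,0.03,0,0.001,0],[0.088,0.03,0,0,0],[0.088,0.03,0,0,0],[0.088,0.025,0,0,0],[0.088,0.0135,0,0,0],[0.088,0,0,0,0],[0.088,0,0,0,0]])

```text
clock: 2.95
tool_pos: [0.4753, 0.3321, 0.0231]
eef_rot: [0.383, 0.595, -0.382, 0.595]
contact_force: [-0.3, 0.6, -0.4]
opening: 0.999
```

arm_command(plan=[[0.06,0,0,0,0],[0.06,0,0,0,0],[0.06,0,0,0,0],[0.06,0,0,0,0],[0.06,0,0,0,0]], force=15)

```text
clock: 3.58
tool_pos: [0.4751, 0.3321, 0.0229]
eef_rot: [0.383, 0.595, -0.382, 0.595]
contact_force: [-1.0, 0.8, 5.3]
opening: 0.793
```

```bash

python3 -c "
from h import *
go([.474,.3315,.022],24.6)
for n in('side','top'): snap(n,2)
a=crop('top',2,150,170,100,100,4);b=crop('side',2,230,60,100,100,4)
cv2.imwrite('pics/c5.png',np.hstack([a,b]))
"
```

```text
pos [0.4751 0.3321 0.0229] yaw 24.59 shift [ 0.0009 -0.0013  0.0001] roll -0.0003 F [-1.    0.82  5.27] open 69.8 t 3.575
```

View pics/c5.png

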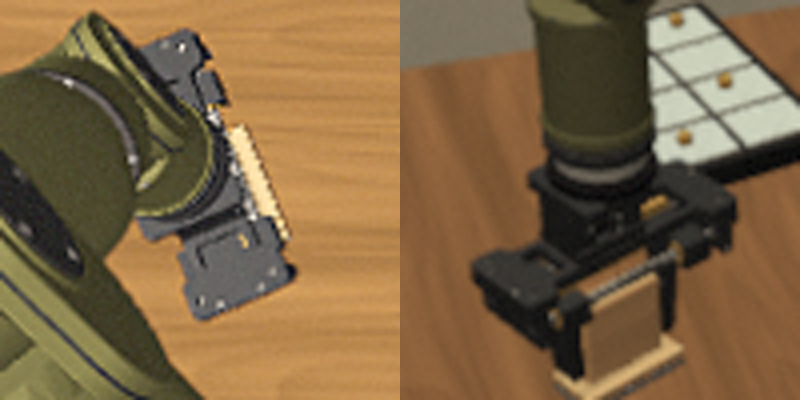

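arm_command(plan=[[0.06,-0.02,0,0,0],[0.06,-0.04,0,0,0],[0.06,-0.06,0,0,0],[0.06,-0.057,0,0,0],[0.06,0,0,0,-0.165],[0.06,0,0,0,-0.165],[0.06,0,0,0,-0.165],[0.06,0,0,0,-0.165],[0.06,0,0,0,-0.165],[0.06,0,0,0,0]])

```text
clock: 4.92
tool_pos: [0.4744, 0.331, 0.1997]
eef_rot: [0.112, 0.698, -0.112, 0.698]
contact_force: [0.4, 0.4, -3.2]
opening: 0.799
```

```bash

python3 -c "
from h import *
go([.6395,.0657,.17],72.3)
"
```

```text
pos [0.4744 0.331  0.1997] yaw 71.73 shift [ 0.0297 -0.2002  0.2399] roll -0.0099 F [ 0.43  0.41 -3.17] open 70.4 t 4.925
```

arm_command(plan=[[0.06,0,-0.0334,0.04,-0.01],[0.06,0,-0.0334,0.04,0],[0.06,0,-0.0334,0.04,0],[0.06,0,-0.0334,0.04,0],[0.06,0,-0.0334,0.04,0],[0.06,0,-0.0334,0.04,0],[0.06,0.015,0,0,0],[0.06,0.015,0,0,0],[0.06,0,0,0,0],[0.06,0,0,0,0]])

```text
clock: 6.18
tool_pos: [0.6421, 0.0695, 0.1694]
eef_rot: [0.108, 0.699, -0.107, 0.699]
contact_force: [-0.3, -0.3, -2.6]
opening: 0.792
```

```bash

python3 -c "
from h import *
go([.6395,.0657,.149],72.3)
for n in('side','top'): snap(n,3)
a=crop('top',3,250,110,130,100,3);b=crop('side',3,320,100,100,130,5)
cv2.imwrite('pics/c6.png',b);cv2.imwrite('pics/c7.png',a)
"
```

```text
pos [0.6421 0.0695 0.1694] yaw 72.52 shift [ 0.0204 -0.0045 -0.0013] roll 0.0039 F [-0.29 -0.32 -2.6 ] open 69.8 t 6.175
```

View pics/c6.png

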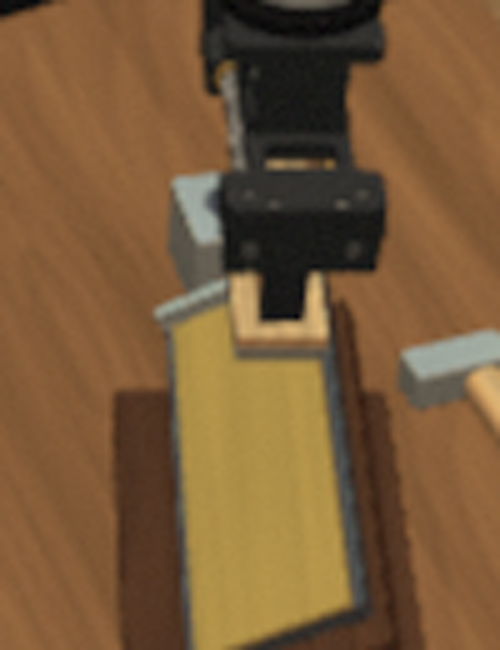

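View pics/c7.png

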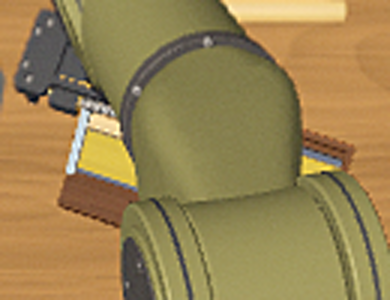

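The side view shows the block held upright in the jaws over the strip end: sole at about (280,350) in the crop, strip at (190,300). Next is a low grip force and a gentle touch with the uphill edge.

arm_command(plan=[[0.06,0.01,-0.0045,-0.0013,0],[0.06,0.01,0,0,0],[0.06,0,0,0,0],[0.06,0.004,0,0,0],[0.06,0.003,0,0,0],[0.06,0,0,0,0]], force=8)

```text
clock: 7.02
tool_pos: [0.6398, 0.0641, 0.142]
eef_rot: [0.108, 0.699, -0.108, 0.699]
contact_force: [1.0, 0.5, -2.3]
opening: 0.793
```

arm_command(plan=[[0.06,0.003,0,0,0],[0.06,0,0,0,0]])

```text
clock: 7.28
tool_pos: [0.6402, 0.0642, 0.1396]
eef_rot: [0.108, 0.699, -0.108, 0.699]
contact_force: [-0.3, 0.5, 1.5]
opening: 0.794
```

arm_command(plan=[[0.06,0.003,0,0,0],[0.06,0,0,0,0]])

```text
clock: 7.52
tool_pos: [0.6403, 0.0642, 0.1366]
eef_rot: [0.108, 0.698, -0.108, 0.699]
contact_force: [-0.2, -0.4, 3.7]
opening: 0.797
```

arm_command(plan=[[0.06,0.002,0,-0.0035,0],[0.06,0.002,0,-0.0035,0],[0.06,0.002,0,-0.0035,0],[0.06,0.002,0,-0.0035,0]])

```text
clock: 8.02
tool_pos: [0.6263, 0.0684, 0.1281]
eef_rot: [0.108, 0.699, -0.108, 0.699]
contact_force: [-0.9, 0.4, 3.0]
opening: 0.792
```

```bash

python3 -c "
from h import *
go([.6395,.0657,.149],72.3)
snap('side',4)
b=crop('side',4,340,120,80,80,7)
cv2.imwrite('pics/c8.png',b)
"
```

```text
pos [0.6263 0.0684 0.1281] yaw 72.43 shift [-0.0209  0.0014  0.0134] roll 0.0023 F [-0.86  0.41  3.01] open 69.7 t 8.025
```

View pics/c8.png

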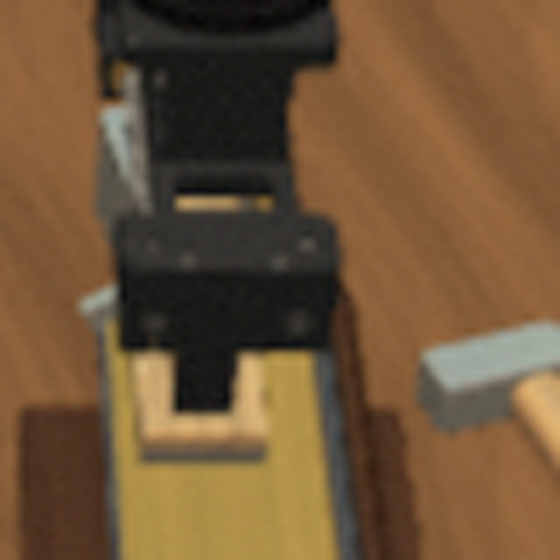

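The block slid down without pivoting (sole line still level in the crop at (140..268, 452)). Better lever: put the sole's uphill part on the platen's high edge, with a weaker grip, and swing the tool around that edge.

```bash

python3 -c "
from h import *
go([.6507,.0621,.155],72.3)
"
```

```text
pos [0.6255 0.0686 0.1278] yaw 72.45 shift [-0.0273  0.0014  0.0259] roll 0.0027 F [-0.89  0.51  2.78] open 70.0 t 8.075
```

arm_command(plan=[[0.06,-0.02,0,0,0],[0.06,-0.007,0,0.013,0],[0.06,0,0.001,0.013,0],[0.06,0,0,0,0],[0.06,0,0,0,0]], force=8)

```text
clock: 8.7
tool_pos: [0.6503, 0.0614, 0.1542]
eef_rot: [0.108, 0.7, -0.108, 0.698]
contact_force: [0.9, -0.4, -2.8]
opening: 0.794
```

```bash

python3 -c "
from h import *
go([.6507,.0621,.1444],72.3)
snap('side',5)
b=crop('side',5,340,110,80,80,7)
cv2.imwrite('pics/c9.png',b)
"
```

```text
pos [0.6503 0.0614 0.1542] yaw 72.44 shift [0.0098 0.0008 0.0002] roll 0.0025 F [ 0.87 -0.41 -2.83] open 69.9 t 8.7
```

View pics/c9.png

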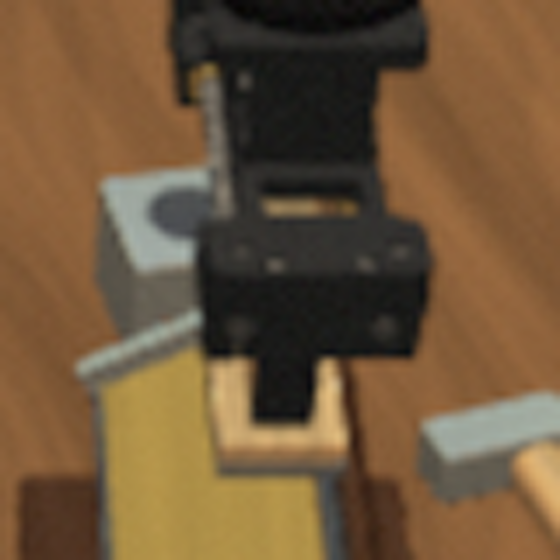

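arm_command(plan=[[0.06,0.007,0,0,0],[0.06,0.003,0,0,0],[0.06,0,0,0,0]], force=5)

```text
clock: 9.12
tool_pos: [0.6512, 0.0614, 0.1447]
eef_rot: [0.108, 0.699, -0.108, 0.698]
contact_force: [0.4, 0.4, -1.9]
opening: 0.79
```

arm_command(plan=[[0.06,0.003,0,-0.001,0],[0.06,0.002,0,-0.003,0],[0.06,0,0,0,0]])

```text
clock: 9.5
tool_pos: [0.648, 0.0626, 0.1406]
eef_rot: [0.108, 0.699, -0.108, 0.699]
contact_force: [0.7, 0.3, 0.8]
opening: 0.793
```

```bash

python3 -c "
from h import *
go([.6507,.0621,.1444],72.3)
snap('side',6)
b=crop('side',6,340,110,80,80,7)
cv2.imwrite('pics/c10.png',b)
"
```

```text
pos [0.648  0.0626 0.1406] yaw 72.43 shift [-0.0038  0.0003  0.0028] roll 0.0022 F [0.66 0.28 0.76] open 69.8 t 9.5
```

View pics/c10.png

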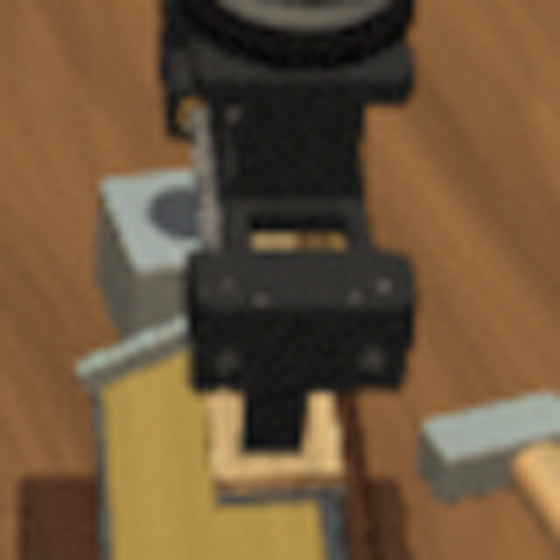

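It's pivoting now: the lower edge runs from (215,488) to (340,472), where before it was level. Continue around the arc.

arm_command(plan=[[0.06,0.003,0,-0.003,0],[0.06,0.003,0,-0.003,0],[0.06,0,0,0,0]])

```text
clock: 9.93
tool_pos: [0.641, 0.0649, 0.1337]
eef_rot: [0.108, 0.7, -0.108, 0.698]
contact_force: [-2.0, 0.8, 1.2]
opening: 0.795
```

arm_command(plan=[[0.06,0.003,0,-0.003,0],[0.06,0.003,0,-0.003,0],[0.06,0,0,0,0]])

```text
clock: 10.3
tool_pos: [0.6353, 0.0666, 0.1276]
eef_rot: [0.108, 0.7, -0.108, 0.698]
contact_force: [-1.1, 1.2, -0.6]
opening: 0.796
```

```bash

python3 -c "
from h import *
go([.6507,.0621,.1444],72.3)
snap('side',7)
b=crop('side',7,340,110,80,80,7)
cv2.imwrite('pics/c11.png',b)
"
```

```text
pos [0.6353 0.0666 0.1276] yaw 72.45 shift [-0.0168  0.0003  0.016 ] roll 0.0027 F [-1.15  1.17 -0.61] open 70.1 t 10.3
```

View pics/c11.png

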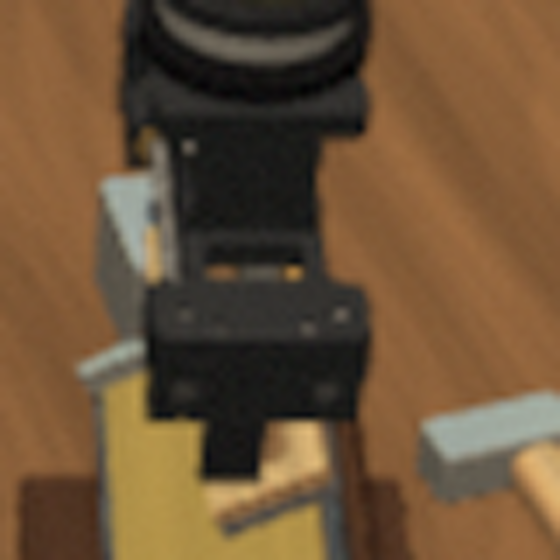

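Tilted nearly to the slope. Next, slide down to the sheet's mid-line in light contact so it settles flush.

arm_command(plan=[[0.06,0.002,0,-0.0031,0],[0.06,0.002,0,-0.0031,0],[0.06,0.002,0,-0.0031,0],[0.06,0.002,0,-0.0031,0],[0.06,0,0,0,0]])

```text
clock: 10.98
tool_pos: [0.6238, 0.0701, 0.1199]
eef_rot: [0.108, 0.699, -0.108, 0.698]
contact_force: [-2.3, -0.1, -0.2]
opening: 0.795
```

arm_command(plan=[[0.06,0.002,0,-0.0031,0],[0.06,0.002,0,-0.0031,0],[0.06,0.002,0,-0.0031,0],[0.06,0.002,0,-0.0031,0],[0.06,0,0,0,0]])

```text
clock: 11.6
tool_pos: [0.6119, 0.074, 0.1119]
eef_rot: [0.108, 0.699, -0.108, 0.698]
contact_force: [-1.0, 0.6, 0.8]
opening: 0.797
```

```bash
cat >> h.py <<'E'
MID=np.array([.6158,.0186,.0989]); U=np.array([.953,-.304,0]); YD=np.array([.304,.953,0])
N=np.array([-.5*.953,.5*.304,.866]); X=np.array([.866*.953,-.866*.304,.5])
def st():
    s=r.get_state(); p=s['tool_pos']+[0,0,.019]-MID
    F=s['contact_force']+[0,0,2.7]
    print('pivot x %.1f y %.1f n %.1f mm'%tuple(1e3*np.array([p@X,p@YD,p@N])),'F(x,y,n)',(F@X).round(1),(F@YD).round(1),(F@N).round(1),'t',s['clock'],'op',round(s['opening']*88.1,1))
E
python3 -c "
from h import *
go([.6507,.0621,.1444],72.3);st()
snap('side',8)
b=crop('side',8,340,110,80,80,7)
cv2.imwrite('pics/c12.png',b)
"
```

```text
pos [0.6119 0.074  0.1119] yaw 72.44 shift [-0.0325  0.0003  0.0405] roll 0.0025 F [-0.99  0.61  0.76] open 70.2 t 11.6
pivot x -1.8 y 51.6 n 38.0 mm F(x,y,n) 0.7 0.3 3.6 t 11.6 op 70.2
```

View pics/c12.png

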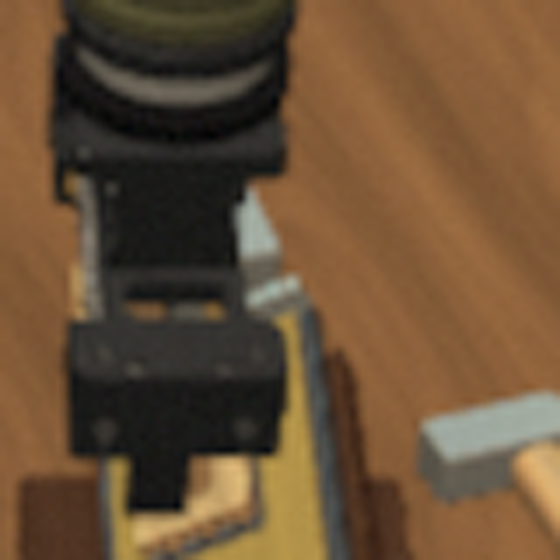

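```bash
cat >> h.py <<'E'
def overlay(t,u0,v0,w,h,k,hh=.042,out='ov'):
    s=r.get_state(); p=s['tool_pos']+[0,0,.019]-hh*N
    pts=[p-.045*YD+a*.022*X+b*N for b in(0,.014) for a in(-1,1)]
    q=(proj('side',pts)-[u0,v0]+.5)*k
    im=crop('side',t,u0,v0,w,h,k); print(q.round())
    cv2.polylines(im,[q[[0,1,3,2]].astype(np.int32).reshape(-1,1,2)],True,(0,255,0),1); cv2.imwrite(f'pics/{out}.png',im)
E
python3 -c "
from h import *
overlay(8,340,150,60,60,10)"
```

```text
[[220. 417.]
 [381. 352.]
 [195. 382.]
 [356. 316.]]
```

View pics/ov.png

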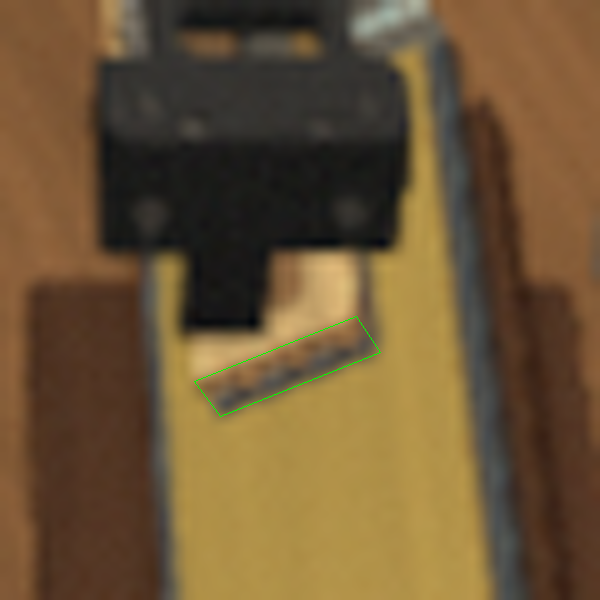

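The projected flush model coincides with the imaged block end (195..381, 316..417), so it's flush. Press in steps and firm up the grip.

arm_command(plan=[[0.06,0.001,0,0.0015,0],[0.06,0.001,0,0.0015,0],[0.06,0,0,0,0],[0.06,0,0,0,0]], force=10)

```text
clock: 12.15
tool_pos: [0.6139, 0.0733, 0.1097]
eef_rot: [0.108, 0.7, -0.108, 0.698]
contact_force: [-6.0, 2.2, 1.5]
opening: 0.796
```

```bash
python3 -c "
from h import *
st()"
```

```text
pivot x -1.0 y 51.6 n 35.0 mm F(x,y,n) -3.4 0.3 6.8 t 12.15 op 70.1
```

arm_command(plan=[[0.06,0.0,0,0,0],[0.06,0,0,0,0],[0.06,0.0013,0,0.0007,0],[0.06,0.0013,0,0.0007,0],[0.06,0,0,0,0]], force=25)

```text
clock: 12.78
tool_pos: [0.6152, 0.0729, 0.1073]
eef_rot: [0.108, 0.7, -0.108, 0.698]
contact_force: [-5.9, 1.5, 4.1]
opening: 0.792
```

```bash
python3 -c "
from h import *
st()
snap('side',9);overlay(9,340,150,60,60,10,out='ov2')"
```

```text
pivot x -1.1 y 51.6 n 32.2 mm F(x,y,n) -1.9 -0.4 8.9 t 12.775 op 69.8
[[233. 430.]
 [394. 366.]
 [208. 395.]
 [369. 330.]]
```

View pics/ov2.png

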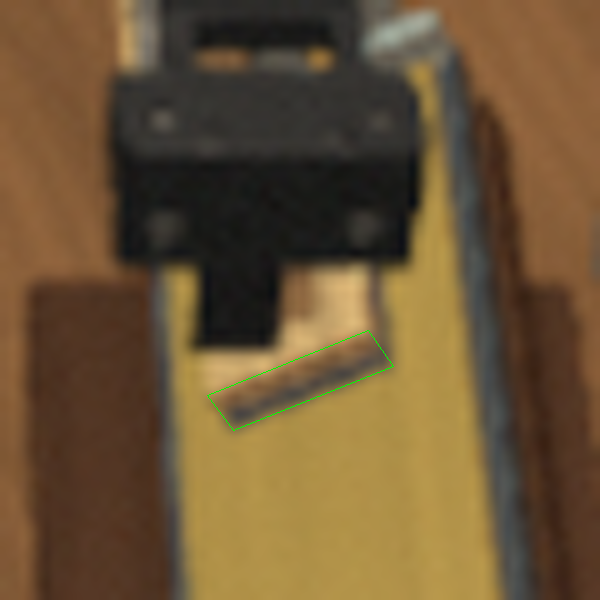

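Flush at N ≈ 9 N, i.e. about half travel. Sweep.

arm_command(plan=[[0.06,0,-0.002,0,0],[0.06,0,-0.004,0,0],[0.06,0,-0.004,0,0],[0.06,0,-0.004,0,0],[0.06,0,-0.004,0,0],[0.06,0,-0.004,0,0],[0.06,0,-0.004,0,0],[0.06,0,-0.004,0,0]])

```text
clock: 13.82
tool_pos: [0.6085, 0.0467, 0.1083]
eef_rot: [0.109, 0.698, -0.106, 0.699]
contact_force: [-3.4, 5.6, 4.6]
opening: 0.793
```

```bash
python3 -c "
from h import *
st()"
```

```text
pivot x 0.8 y 24.6 n 32.4 mm F(x,y,n) -0.6 4.3 8.8 t 13.825 op 69.8
```

Steady: N 8.8, friction 4.3. Continue.

arm_command(plan=[[0.06,0,-0.004,0,0],[0.06,0,-0.004,0,0],[0.06,0,-0.004,0,0],[0.06,0,-0.004,0,0],[0.06,0,-0.004,0,0],[0.06,0,-0.004,0,0],[0.06,0,-0.004,0,0],[0.06,0,-0.004,0,0]])

```text
clock: 14.82
tool_pos: [0.5989, 0.0161, 0.1083]
eef_rot: [0.109, 0.698, -0.106, 0.699]
contact_force: [-3.3, 5.6, 4.9]
opening: 0.793
```

```bash
python3 -c "
from h import *
st()"
```

```text
pivot x 0.9 y -7.6 n 32.3 mm F(x,y,n) -0.4 4.4 9.0 t 14.825 op 69.9
```

arm_command(plan=[[0.06,0,-0.004,0,0],[0.06,0,-0.004,0,0],[0.06,0,-0.004,0,0],[0.06,0,-0.004,0,0],[0.06,0,-0.004,0,0],[0.06,0,-0.004,0,0],[0.06,0,-0.004,0,0],[0.06,0,-0.004,0,0]])

```text
clock: 15.82
tool_pos: [0.5891, -0.0146, 0.1082]
eef_rot: [0.109, 0.699, -0.106, 0.699]
contact_force: [-2.7, 5.1, 4.4]
opening: 0.791
```

arm_command(plan=[[0.06,0,-0.004,0,0],[0.06,0,-0.004,0,0],[0.06,0,-0.004,0,0],[0.06,0,-0.004,0,0],[0.06,0,-0.004,0,0],[0.06,0,-0.004,0,0],[0.06,0,-0.003,0,0],[0.06,0,0,0,0],[0.06,0,0,0,0]])

```text
clock: 16.95
tool_pos: [0.5808, -0.0412, 0.1081]
eef_rot: [0.109, 0.699, -0.107, 0.699]
contact_force: [-2.2, 3.9, 4.9]
opening: 0.79
```

```bash
python3 -c "
from h import *
st()
snap('side',10);overlay(10,340,180,60,60,10,out='ov3')"
```

```text
pivot x 0.9 y -67.6 n 32.0 mm F(x,y,n) 0.9 3.1 8.2 t 16.95 op 69.6
[[272. 490.]
 [445. 426.]
 [245. 455.]
 [419. 390.]]
```

View pics/ov3.png

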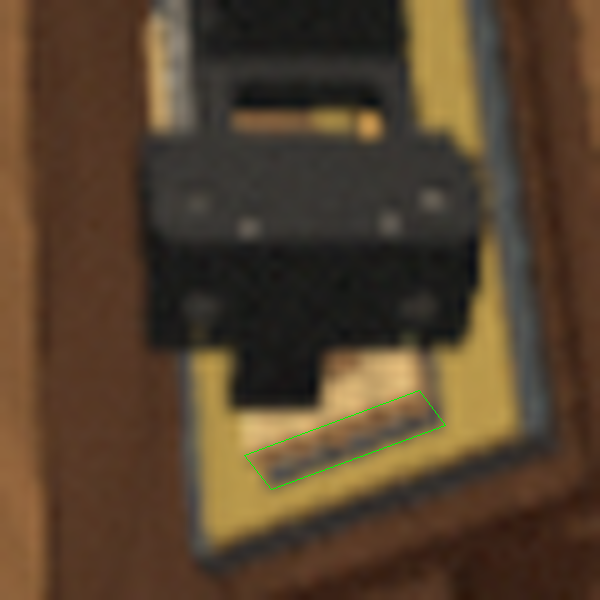

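At the open end, still N ≈ 8.2. A few mm more, then lift off along the normal.

arm_command(plan=[[0.06,0,-0.003,0,0],[0.06,0,-0.003,0,0],[0.06,0,0,0,0],[0.06,-0.009,0,-0.005,0],[0.06,-0.018,0,-0.01,0],[0.06,-0.03,0,0,0],[0.06,-0.03,0,0,0],[0.06,0,0,0,0]])

```text
clock: 18.0
tool_pos: [0.5658, -0.0448, 0.1973]
eef_rot: [0.108, 0.697, -0.108, 0.701]
contact_force: [-0.1, 0.6, -3.0]
opening: 0.79
```

```bash
python3 -c "
from h import *
st();go([.4573,-.3473,.13],82.2)
s=r.get_state();print(s['q'])
snap('side',11);cv2.imwrite('pics/c13.png',crop('side',11,320,120,110,110,5))"
```

```text
pivot x 34.2 y -75.6 n 115.9 mm F(x,y,n) -0.4 0.6 -0.1 t 18.0 op 69.6
 pos [ 0.5658 -0.0448  0.1973] yaw 72.37 shift [ 0.0669 -0.3212 -0.0122] roll -0.1716 F [-0.07  0.6  -3.  ] open 69.6 t 18.0
[ 0.18570301  0.67561317 -0.31699713  1.78733438  0.30183259  0.72027215
  0.96942356]
```

View pics/c13.png

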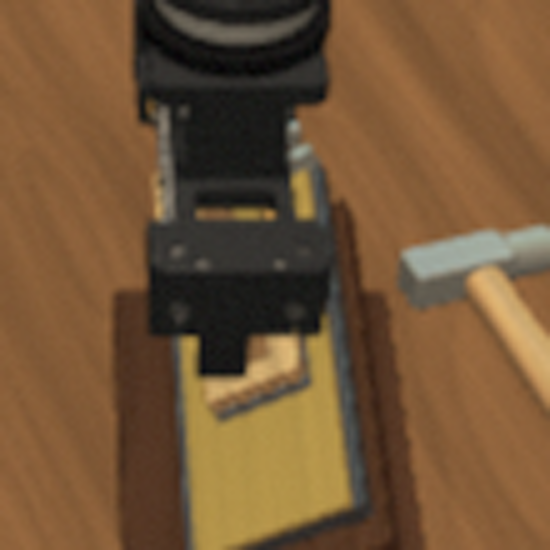

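arm_command(plan=[[0.06,0,-0.02,-0.001,0],[0.06,0,-0.04,-0.0015,0],[0.06,0,-0.045,-0.0015,0],[0.06,0,-0.045,-0.0015,0],[0.06,0,-0.045,-0.0015,0],[0.06,0,-0.045,-0.0015,0],[0.06,0,-0.045,-0.0015,0],[0.06,0,-0.036,-0.002,-0.06],[0.06,0.02,0,0,-0.06],[0.06,0.03,0,0,-0.052],[0.06,0.017,0,0,0],[0.06,0,0,0,0]])

```text
clock: 19.55
tool_pos: [0.4541, -0.3465, 0.1259]
eef_rot: [0.049, 0.707, -0.048, 0.704]
contact_force: [0.1, 0.2, -2.2]
opening: 0.792
```

```bash
python3 -c "
from h import *
go([.4573,-.3473,.0354],82.2)
snap('side',12);cv2.imwrite('pics/c14.png',crop('side',12,300,240,140,140,4))"
```

```text
pos [ 0.4541 -0.3465  0.1259] yaw 82.21 shift [ 0.0905 -0.0005  0.0037] roll 0.0002 F [ 0.12  0.22 -2.22] open 69.8 t 19.55
```

View pics/c14.png

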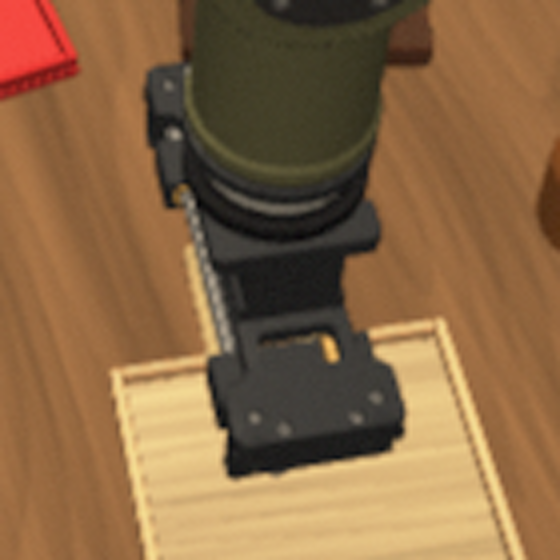

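arm_command(plan=[[0.06,0.03,0,0.0037,0],[0.06,0.03,0,0,0],[0.06,0.018,0,0,0],[0.06,0,0,0,0],[0.06,0.004,0,0,0],[0.06,0.003,0,0,0],[0.06,0,0,0,0]], force=6)

```text
clock: 20.48
tool_pos: [0.4597, -0.3472, 0.0429]
eef_rot: [0.048, 0.705, -0.048, 0.706]
contact_force: [0.3, -0.2, -1.7]
opening: 0.791
```

arm_command(plan=[[0.06,0.003,0,0,0],[0.06,0,0,0,0]], force=5)

```text
clock: 20.72
tool_pos: [0.4595, -0.347, 0.0395]
eef_rot: [0.048, 0.706, -0.048, 0.705]
contact_force: [0.2, 0.5, -2.2]
opening: 0.795
```

arm_command(plan=[[0.06,0.002,0,0,0],[0.06,0,0,0,0]])

```text
clock: 20.98
tool_pos: [0.4595, -0.347, 0.0374]
eef_rot: [0.048, 0.706, -0.048, 0.705]
contact_force: [0.5, -0.5, -2.0]
opening: 0.792
```

arm_command(plan=[[0.06,0.002,0,0,0],[0.06,0,0,0,0]])

```text
clock: 21.22
tool_pos: [0.4595, -0.347, 0.0354]
eef_rot: [0.048, 0.706, -0.048, 0.705]
contact_force: [-0.0, -0.2, -2.0]
opening: 0.794
```

arm_command(plan=[[0.06,0.002,0,0,0],[0.06,0,0,0,0]])

```text
clock: 21.48
tool_pos: [0.4595, -0.347, 0.0334]
eef_rot: [0.048, 0.706, -0.048, 0.705]
contact_force: [-0.5, 0.3, -2.0]
opening: 0.795
```

arm_command(plan=[[0.06,0.001,0,0,0],[0.06,0,0,0,0]])

```text
clock: 21.72
tool_pos: [0.4596, -0.3471, 0.0325]
eef_rot: [0.048, 0.706, -0.048, 0.705]
contact_force: [0.3, -0.6, -1.8]
opening: 0.791
```

arm_command(plan=[[0.06,0.0015,0,0,0],[0.06,0,0,0,0]])

```text
clock: 21.98
tool_pos: [0.4601, -0.3472, 0.0317]
eef_rot: [0.047, 0.705, -0.048, 0.706]
contact_force: [0.2, -0.2, 3.9]
opening: 0.792
```

arm_command(plan=[[0.06,0.0015,0,0,0],[0.06,0,0,0,0]])

```text
clock: 22.22
tool_pos: [0.4607, -0.3472, 0.0303]
eef_rot: [0.047, 0.705, -0.048, 0.706]
contact_force: [0.9, -0.0, 5.0]
opening: 0.794
```

```bash
python3 -c "
from h import *
go([.4573,-.3473,.0354],82.2)
P,d=snap('side',13);snap('top',13);cv2.imwrite('pics/c15.png',np.hstack([crop('side',13,300,260,130,130,4),crop('top',13,380,140,70,130,4)]))"
```

```text
pos [ 0.4607 -0.3472  0.0303] yaw 82.29 shift [-0.0051 -0.0005 -0.0033] roll 0.0016 F [ 0.88 -0.03  5.  ] open 70.0 t 22.225
```

View pics/c15.png

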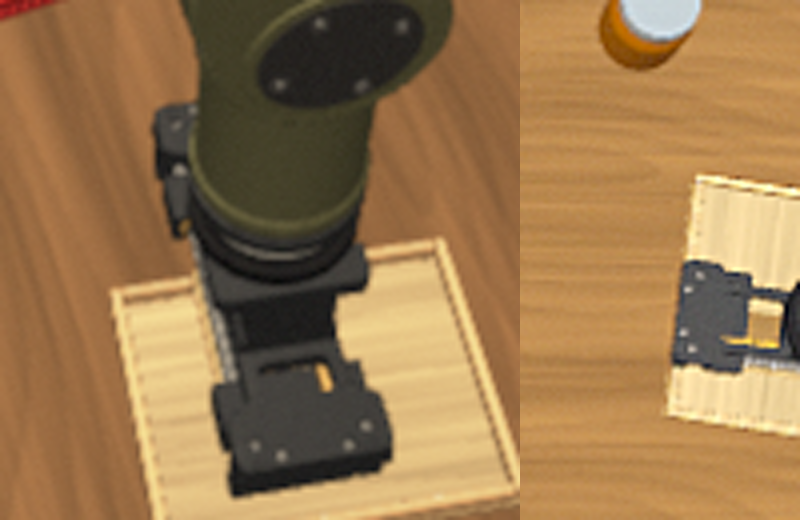

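arm_command(plan=[[0.06,0,0,0.004,0],[0.06,0.0,0,0.004,0],[0.06,0.0005,0,0.004,0],[0.06,0,0,0,0]], force=4.5)

```text
clock: 22.82
tool_pos: [0.4721, -0.3487, 0.0288]
eef_rot: [0.048, 0.705, -0.047, 0.706]
contact_force: [0.2, -0.5, -0.5]
opening: 0.793
```

arm_command(plan=[[0.06,0.001,0,0.004,0],[0.06,0.001,0,0.003,0],[0.06,0,0,0,0]])

```text
clock: 23.2
tool_pos: [0.479, -0.3496, 0.0269]
eef_rot: [0.048, 0.705, -0.048, 0.706]
contact_force: [0.6, -0.1, -2.2]
opening: 0.792
```

```bash
python3 -c "
from h import *
go([.4573,-.3473,.0354],82.2)"
```

```text
pos [ 0.479  -0.3496  0.0269] yaw 82.29 shift [-0.0085 -0.0006 -0.0218] roll 0.0015 F [ 0.63 -0.07 -2.19] open 69.7 t 23.2
```

arm_command(plan=[[0.06,0.001,0,0.001,0],[0.06,0.001,0,0.001,0],[0.06,0,0,0,0]])

```text
clock: 23.58
tool_pos: [0.4813, -0.35, 0.0253]
eef_rot: [0.048, 0.705, -0.048, 0.706]
contact_force: [1.4, -0.4, 0.8]
opening: 0.793
```

arm_command(plan=[[0.06,0.001,0,0.001,0],[0.06,0.001,0,0,0],[0.06,0,0,0,0]])

```text
clock: 23.95
tool_pos: [0.4828, -0.3501, 0.0234]
eef_rot: [0.047, 0.705, -0.048, 0.706]
contact_force: [3.5, -0.2, 3.2]
opening: 0.793
```

```bash
python3 -c "
from h import *
go([.4573,-.3473,.0354],82.2)
snap('side',14);snap('top',14);cv2.imwrite('pics/c16.png',np.hstack([crop('side',14,300,260,130,130,4),crop('top',14,410,140,70,130,4)]))"
```

```text
pos [ 0.4828 -0.3501  0.0234] yaw 82.29 shift [-0.0121 -0.0006 -0.0256] roll 0.0017 F [ 3.52 -0.23  3.19] open 69.9 t 23.95
```

View pics/c16.png

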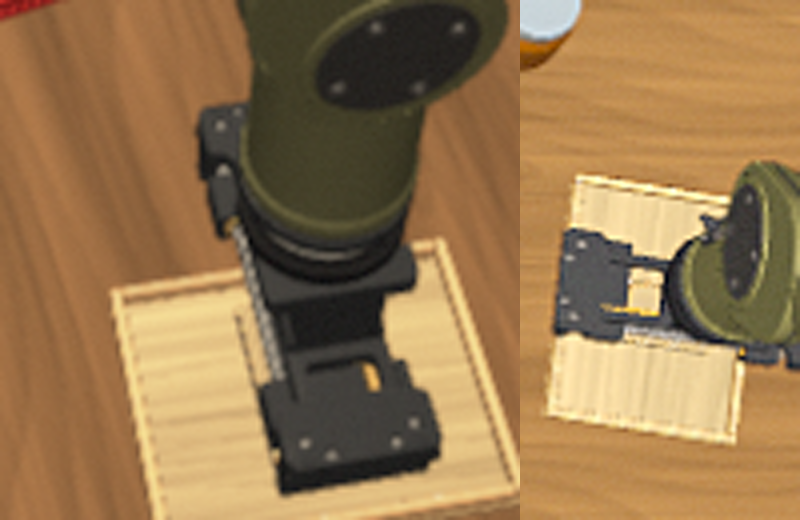

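```bash
python3 - <<'E'
from h import *
s=r.get_state(); M=R.from_quat(s['eef_rot']).as_matrix(); c=s['tool_pos'].copy()
ims=[]
for n,o,k in(('side',(335,310,60,80),6),('top',(420,170,60,80),6)):
    im=crop(n,14,*o,k)
    for tilt,col in((0,(0,255,0)),(15,(0,0,255))):
        Z=np.array([0,0,1.]);A=M[:,2];Y=M[:,1]; t=np.radians(tilt)
        Zt=Z*np.cos(t)-A*np.sin(t); At=A*np.cos(t)+Z*np.sin(t)
        h=.042 ; low=np.array([c[0],c[1],.019+c[2]])
        if tilt==0: base=np.array([c[0],c[1],.006])
        else:
            base=low-h*Zt
        pts=[base+a*.022*At+b*.045*Y+hh*Zt for hh in(0,.014) for a,b in((-1,-1),(1,-1),(1,1),(-1,1))]
        q=((proj(n,pts)-o[:2]+.5)*k).astype(np.int32)
        cv2.polylines(im,[q[:4].reshape(-1,1,2)],True,col,1);cv2.polylines(im,[q[4:].reshape(-1,1,2)],True,col,1)
    ims.append(im)
cv2.imwrite('pics/ov4.png',np.hstack(ims))
for n,u,v in(('side',360,335),('side',361,342),('side',363,350),('side',355,345),('top',440,225),('top',445,226),('top',450,227),('top',440,218)):
    print(n,u,v,cloud(n,load(n,14)[1])[v,u].round(4))
E
```

```text
side 360 335 [ 0.4766 -0.2952  0.0029]
side 361 342 [ 0.4692 -0.3179  0.0176]
side 363 350 [ 0.4663 -0.3365  0.0197]
side 355 345 [ 0.4587 -0.3132  0.0028]
top 440 225 [ 0.4639 -0.3407  0.0171]
top 445 226 [ 0.4614 -0.3561  0.0148]
top 450 227 [ 0.4591 -0.3724  0.0097]
top 440 218 [ 0.4719 -0.3118  0.1208]
```

View pics/ov4.png

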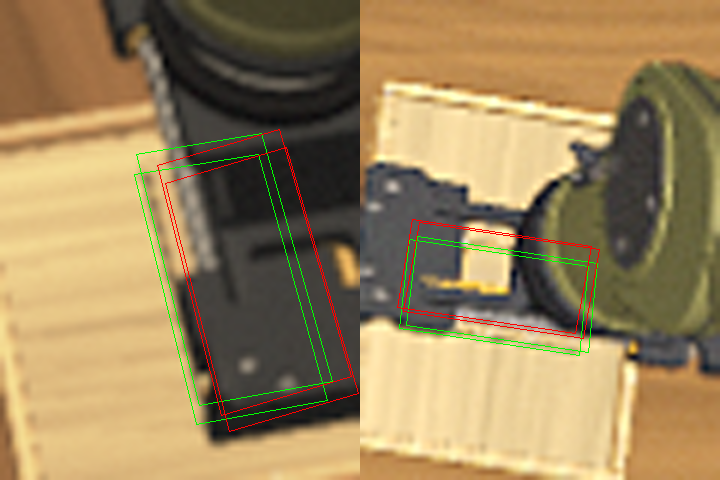

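Depth puts the base's near ledge at z ≈ 0.0197 (flat would give 0.020), and the base outline matches the upright model (green). So it's upright within a few degrees. Release.

arm_command(plan=[[0.074,0,0,0,0],[0.08,0,0,0,0],[0.088,0,0,0,0],[0.088,0,0,0,0],[0.088,0,0,0,0]])

```text
clock: 24.68
tool_pos: [0.4813, -0.35, 0.023]
eef_rot: [0.048, 0.706, -0.048, 0.705]
contact_force: [-0.4, 0.0, -0.8]
opening: 1.001
```

arm_command(plan=[[0.088,-0.01,0,0,0],[0.088,-0.02,0,0,0],[0.088,-0.03,0,0,0],[0.088,-0.05,0,0,0],[0.088,-0.05,0,0,0],[0.088,0,0.05,0,0],[0.088,0,0.05,0,0],[0.088,0,0.05,0,0],[0.088,0,0.05,0,0],[0.088,0,0,0,0]])

```text
clock: 25.92
tool_pos: [0.5096, -0.1464, 0.185]
eef_rot: [0.045, 0.705, -0.044, 0.707]
contact_force: [-0.8, -0.2, 0.2]
opening: 0.997
```

```bash
python3 - <<'E'
from h import *
go([.4573,-.3473,.0354],82.2)
snap('side',15);snap('top',15)
cv2.imwrite('pics/c17.png',np.hstack([crop('side',15,310,300,130,100,3),crop('top',15,400,160,90,100,3)]))
P=cloud('top',load('top',15)[1]);Q=P[175:260,405:480].reshape(-1,3);T=Q[(Q[:,2]>.06)&(Q[:,2]<.1)]
rc=cv2.minAreaRect((T[:,:2]*1000).astype(np.float32));print(len(T),T[:,2].mean(),T[:,2].std(),rc)
t=np.array([.991,-.136]);d=np.array(rc[0])/1000-[.489,-.3516];print('tray xy',d@t,d@[.136,.991])
E
```

```text
pos [ 0.5096 -0.1464  0.185 ] yaw 82.79 shift [ 0.149  -0.2063 -0.0271] roll 0.0103 F [-0.8  -0.17  0.17] open 87.8 t 25.925
0 nan nan ((0.0, 0.0), (0.0, 0.0), 0.0)
tray xy -0.5324166 0.2819316<stdin>:6: RuntimeWarning: Mean of empty slice.
  ret = ret.dtype.type(ret / rcount)
  ret = _var(a, axis=axis, dtype=dtype, out=out, ddof=ddof,
  arrmean = um.true_divide(arrmean, div, out=arrmean,
  ret = ret.dtype.type(ret / rcount)
```

View pics/c17.png

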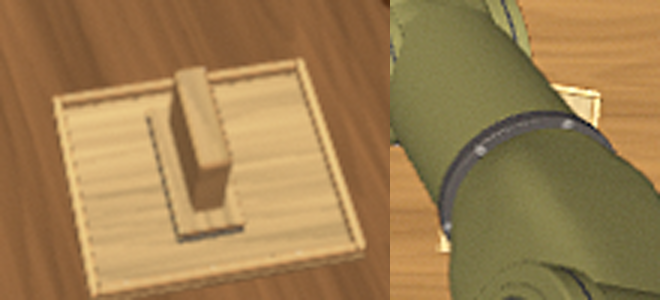

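View pics/top15.png

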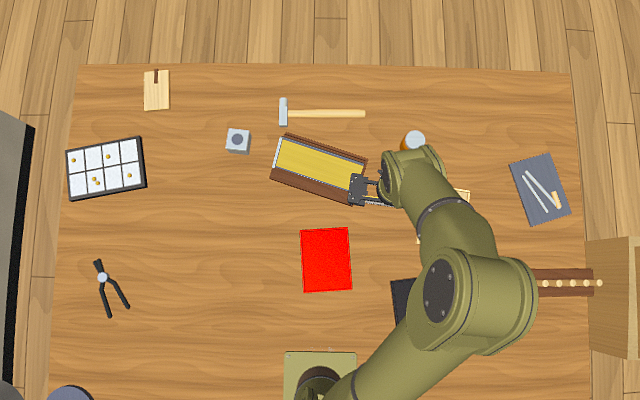

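The side crop shows the block standing upright in the pale tray. The bystanders are unmoved. One last numeric check from the side depth.

```bash
python3 - <<'E'
from h import *
P=cloud('side',load('side',15)[1]);Q=P[310:385,355:395].reshape(-1,3);T=Q[(Q[:,2]>.078)&(Q[:,2]<.1)]
V=np.linalg.svd(T-T.mean(0),full_matrices=False)[2][2]
rc=cv2.minAreaRect((T[:,:2]*1000).astype(np.float32));print(len(T),T[:,2].mean(),V.round(3),rc)
t=np.array([.991,-.136]);d=np.array(rc[0])/1000-[.489,-.3516];print('tray xy',d@t,d@[.136,.991])
p=load('side',15)[0].astype(int); m=(p[...,0]-p[...,2]>60)&(p[...,1]>100);S=P[150:235,345:400].reshape(-1,3)
n=(S-MID)@N; ok=(abs((S-MID)@YD)<.05)&(abs((S-MID)@X)<.03); print('sheet height vs start mm',np.nanmedian(n[ok])*1e3,ok.sum())
P0=cloud('side',load('side',0)[1]);S=P0[150:235,345:400].reshape(-1,3);n=(S-MID)@N; ok=(abs((S-MID)@YD)<.05)&(abs((S-MID)@X)<.03); print(np.nanmedian(n[ok])*1e3,ok.sum())
r.finish_job()
E
```

```text
400 0.08432437965101874 [-0.05  -0.01   0.999] ((483.44677734375, -352.8430480957031), (70.24285888671875, 22.69563865661621), 81.57709503173828)
tray xy -0.005334189111328099 -0.001987098944091749
sheet height vs start mm -0.05486089448574995 195
0.5704678528538341 708
the job is handed in; nothing more can be done
```

The stroke and the placing in the tray are done, and I handed the job in at about 26 s of the 51 s allowed. No verdict was reported.

- **Grip and tilt:** The tool only points straight down, so I gripped the block across its 70 mm length, which let it pivot to the slope. My first try, dragging the sole's edge down the sheet, did not tilt it. Rocking it over the platen's high edge with a weaker grip did, and a projected model then matched the camera view.
- **Stroke:** I pressed to about 9 N near the stop strip and swept the block centre from about y = +52 mm to −73 mm in one stroke. Measured pressing force was 8.2 to 9.0 N throughout, which puts the platen about half sunk. In the last picture before the end, the block looked 2–3 mm further along than the model.
- **Tray:** I set the tilted block on the tray floor, dragged it upright with a light grip, released it and moved the arm clear. The block had slipped a few mm in the jaws by then.

**Last checks:**
- The block is about 5 mm along and 2 mm across from the tray's centre.
- The fitted normal of the grip's top is about 0.05 rad from vertical, within the 0.1 rad limit.
- The grip top reads 84 mm high, against an expected 86 mm.
- The sheet is within 1 mm of its starting height, so the platen has sprung back.
- The hammer, jar and doming block look unmoved in the picture; I did not measure them.
- The gripper is open and clear of everything, reading about zero force.

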